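Crisscross-tighten the cover of the torch's gas filter

ROBOT

A 6-joint arm with a two-finger parallel gripper is mounted at the origin on the work surface. World frame = base frame: x ahead of the robot, y to its left, z up, the work surface at z = 0. Lengths are in m, angles in rad, forces in N, time in s.
With the tool pointing down it reaches from about 0.275 to 0.875 m from the base axis. Payload 12.5 kg.
Tool frame: the origin (TCP) lies at the very end of the fingers, on their centre line; the grasp point (between the pads) lies 19 mm behind it; x points along the fingers, y is the direction in which the jaws open and shut, and the axes are right-handed (so a half turn about x gives the same grasp; the last joint's range is limited). The gripper opens to 85 mm and grips with 20 to 120 N. Pads are 22 mm wide; open, the fingers measure 114 mm over their backs; the gripper's body (76 mm by 85 mm) begins 54 mm behind the grasp point. The pads swing forward as they close: fully open they stand 13 mm farther back than shut.
Start: joints at [1.237, 0.351, 1.652, -0, 1.139, -0.085], TCP at [0.135, 0.533, 0.2] pointing down, gripper open.
Joint ranges: [-2.75, 2.75], [-0.79, 2.1], [0.01, 2.65], [-1.57, 4.71], [0.07, 3.14], [-2.87, 2.87]. Speed limits (rad/s): [2.22, 2.22, 2.79, 3.14, 3.14, 3.14].

INTERFACE

Orientations are given as a 3x3 rotation matrix whose columns are the frame's x, y, z axes.
In Python, from bench import manip gives the robot as it stands. Calls block until the motion is done:
- manip.move_ptp(position, orientation): joint-space move of the TCP to a pose.
- manip.move_l(position, attitude=None, max_speed=0.15): straight line of the TCP; attitude=None keeps the orientation; max_speed is the mean speed in m/s.
- manip.move_j(angles): joint-space move.
- manip.set_gripper(opening, effort=None): opening from 0.0 (shut) to 1.0 (fully open); effort is the grip in N (None keeps the last); returns when the fingers have stopped.
- manip.dwell(seconds).
- manip.inverse_kinematics(position, orientation): joint angles nearest the present ones, or None.
- manip.grab_frame(name): name is "scene" or "top" or "wrist"; returns (picture, depth): 384x512x3 uint8, red, green, blue; 384x512 float32, m along the optical axis (not along the pixel's ray), 0 where there is no reading.
- manip.get_calibration(name): a dict with "camera_matrix" (3x3 intrinsics, pixels), "k1" (the pictures are not rectified: a ray, as slopes to the right and down, at radius r is drawn at 1 + k1 r^2 times it, then the intrinsics apply), "R" (3x3) and "t" (3): a world point X has camera coordinates R X + t. Camera axes: x right, y down, z forward; pixel columns grow to the right and rows downward; lengths in m; the calibration is good to about 2 mm. A picture is of the moment at which its call begins: read the wrist's pose just before it. get_calibration takes no time and is no camera call; for the wrist camera it gives the pose at the moment of the call.
A pose or a line that the arm cannot do raises manip.Unreachable and nothing moves.
- manip.sign_off(): hands the job in, once; it reports no verdict.
Trained networks look in the newest picture that a camera, given by its name, has taken for a name from the list of things; names that differ only in an ending like _2 or _b are one class to them, and where a whole thing is asked for, a point or a joint stands for the part that bears it (a point fixed in the world has none). Each returns a list of dicts, best first, with "confidence" (0 to 1); they miss things now and then, are a little off and sometimes report something else, mostly with a low value. They report only what shows in the picture. A call takes as long as a camera call. They do not tell look-alikes from the thing itself.
- manip.look_for(camera, name): "at" ([x, y, z] in m, in world coordinates, good to about 4 mm: the middle of the surface that is visible of it).
Readings, each from a call of its own:
- manip.current_time(): time.
- manip.current_qpos(): joint angles.
- manip.current_joint_vel(): joint speeds.
- manip.current_joint_torque(): joint torques, N m.
- manip.current_ee_pos(): TCP position.
- manip.current_tcp_rot(): TCP orientation.
- manip.current_force(): force on the tool from outside, world axes, zero at the start.
- manip.current_ft_torque(): the same for the moment, N m.
- manip.current_grip_width(): opening from 0.0 (shut) to 1.0 (fully open).
Only numpy, scipy, OpenCV 4.12 (cv2) and the standard library are available. Lean on these libraries where they do the work, as an engineer would, in place of code of your own. Each camera call takes 0.05 s, during which the arm holds its last target.

TASK

Tighten the four clamping levers of the gas filter's round cover clockwise, in crisscross order (any one first, then the one diagonally opposite, then the other two) and in two passes: first bring each one just snug, to about 0.5 newton metres (9 newtons at the lever's post), and only when all four are snug go round crisscross again and tighten each to about 1.1 newton metres (20 newtons at the post). Go by the force felt while turning, since each has a different play, and never overtighten; do not lean on the cover, and leave the loose fitting, wrench and ring on and beside the filter where they are.

Things in the scene. Friction and masses are not known exactly. Their poses are not given: they have to be found in the camera images.
- bolt_0: One of four alike clamping-lever bolts. Origin on its turning axis, about 80 mm above the bench; z up; clockwise seen from above tightens. Hub 22 mm across, 28 high. Black lever along its x, 12 wide, 14 to 25 mm above the origin; at its end, 55 mm from the axis, an upright round post, 14 mm across, 8 to 38 mm above the origin: push this sideways to turn the bolt. Bolts do not rise or sink.
- bolt_1: The next bolt counter-clockwise (seen from above) from bolt_0; like it. All stand on a 58 mm radius about the cover's centre, 82 mm from their neighbours, 116 mm from the opposite one. At the start the levers point outward, turned 0.5 to 0.9 rad counter-clockwise from there.
- bolt_2: Diagonally opposite bolt_0; like it. Every bolt first turns freely with about 0.25 N m, 4.5 N at the post, until it begins to clamp after 0.1 to 0.8 rad: different for each, not to be seen. From there it clamps with about 23 N more per rad, and its torque is 0.25 N m plus 0.034 N m per N clamped, about 0.8 N m more per rad.
- bolt_3: Diagonally opposite bolt_1; like it. A bolt stays where it is left. Its torque is felt only while it turns; once stopped, the push on it fades. Turn slowly (under 50 mm/s at the post), as haste adds to the push. To go from snug to tight takes about 0.7 to 0.9 rad more.
- cover: Round flat aluminium cover of the gas filter, 184 mm across, 13 thick, on a rubber gasket on a grey pot bolted to the bench. Origin at the centre of its underside, 64 mm above the bench; its top is at 77 mm; z up. Fixed; it does not move. Do not press on it with more than 15 N.
- spare_fitting: Small loose brass fitting, 22 mm across, 20 high, standing at about the middle of the cover's top; not part of the job. Origin at the centre of its underside; z up.
- wrench: Loose steel wrench, 160 mm long, lying on the bench beside the pot; not part of the job. Origin under its middle.
- lock_ring: Loose brass ring, 44 mm across, 10 high, on the bench beside the pot; not part of the job. Origin at the centre of its underside.
Not all that is in view belongs to the job. There is more than one size of the part that bears bolt_0; the job needs the largest.

How it is judged:
By the outcome, as a careful person would: the job done as asked, in the order asked, and still so for the second after the job is handed in, with the robot touching nothing.
It also fails if it takes over 72 s, if anything falls off the work surface, if the arm or the gripper's body presses on something with over 40 N, if the wrist force passes 120 N, or if a joint passes its speed limit or range.

## Working session

There is one attempt and no reset: what is moved stays moved. The work goes in short steps, each a Python script; the robot and the scene stay as the last script left them, time stands still between calls to the robot, and variables do not carry over. Pictures are saved under pics/ and viewed, and the job is handed in when it is done.

```bash
mkdir -p pics; ls; python3 - <<'E'
from bench import manip
import cv2, numpy as np
print(manip.current_time())
for c in ["scene","top"]:
    p,d=manip.grab_frame(c); cv2.imwrite(f"pics/{c}0.png",p[:,:,::-1])
    for n in ["bolt_0","cover","spare_fitting"]:
        for r in manip.look_for(c,n)[:7]: print(c,n,np.round(r["at"],3),round(r["confidence"],2))
print(manip.current_time(), manip.current_force())
print(manip.get_calibration("top"))
E
```

```text
pics
0.0
scene bolt_0 [0.514 0.054 0.106] 0.87
scene bolt_0 [ 0.697 -0.225  0.081] 0.75
scene bolt_0 [0.468 0.266 0.08 ] 0.65
scene bolt_0 [0.438 0.192 0.08 ] 0.63
scene bolt_0 [0.62  0.023 0.106] 0.62
scene bolt_0 [ 0.583 -0.079  0.108] 0.62
scene bolt_0 [0.4   0.287 0.074] 0.6
scene cover [ 0.556 -0.015  0.08 ] 0.92
scene cover [ 0.651 -0.254  0.056] 0.73
scene cover [0.419 0.241 0.059] 0.66
top bolt_0 [ 0.476 -0.046  0.11 ] 0.75
top bolt_0 [ 0.693 -0.221  0.08 ] 0.71
top bolt_0 [ 0.578 -0.084  0.103] 0.67
top bolt_0 [0.509 0.048 0.103] 0.63
top bolt_0 [0.607 0.014 0.101] 0.61
top bolt_0 [0.441 0.192 0.077] 0.59
top bolt_0 [ 0.601 -0.284  0.08 ] 0.53
top cover [0.412 0.238 0.059] 0.92
top cover [ 0.647 -0.252  0.055] 0.79
top cover [ 0.578 -0.082  0.106] 0.45
top spare_fitting [ 0.544 -0.027  0.084] 0.47
0.4 [0.71369809 0.29962986 0.06357679]
{'camera_matrix': array([[369.64517074,   0.        , 260.08378817],
       [  0.        , 369.64517074, 187.92724026],
       [  0.        ,   0.        ,   1.        ]]), 'k1': -0.11009916992381151, 'R': array([[-0.01743159, -0.99972281, -0.01582528],
       [-0.99248881,  0.01921794, -0.1208165 ],
       [ 0.12108714,  0.01360038, -0.99254871]]), 't': array([0.0466301 , 0.55296119, 0.80597644])}
```

View pics/top0.png

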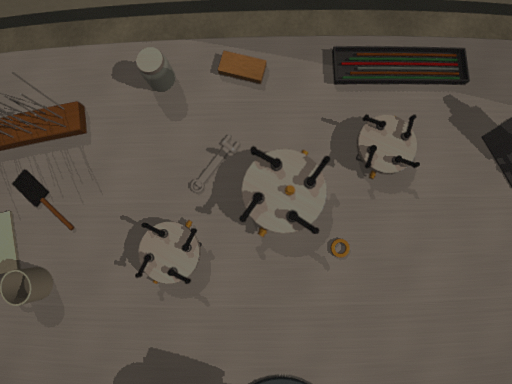

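View pics/scene0.png

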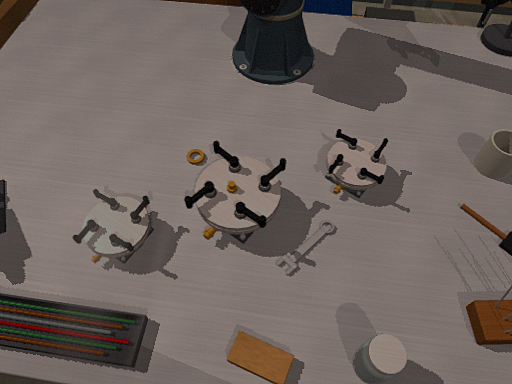

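```bash
cat > vis.py <<'E'
import numpy as np, cv2
def cloud(d,c):
    K=c["camera_matrix"];h,w=d.shape
    v,u=np.mgrid[:h,:w]
    uv=np.stack([u,v],-1).reshape(-1,1,2).astype(np.float64)
    s=cv2.undistortPoints(uv,K,np.array([c["k1"],0,0,0,0.])).reshape(-1,2)
    z=d.reshape(-1); X=np.c_[s*z[:,None],z]
    W=(X-c["t"])@c["R"]
    W[z==0]=np.nan
    return W.reshape(h,w,3)
E
python3 - <<'E'
from bench import manip
from vis import cloud
import numpy as np, cv2
from scipy.optimize import least_squares
print(manip.current_time())
for c in ["top","scene"]:
    p,d=manip.grab_frame(c); cal=manip.get_calibration(c)
    np.savez(f"{c}.npz",p=p,d=d)
    W=cloud(d,cal)
    r=np.hypot(W[...,0]-.547,W[...,1]+.018)
    near=r<.14
    m=near&(abs(W[...,2]-.077)<.006)&(p.mean(-1)>70)
    P=W[m]; print(c,"cover",m.sum(),np.median(P[:,2]))
    # hull circle
    hull=cv2.convexHull(P[:,:2].astype(np.float32))[:,0]
    s=least_squares(lambda q:np.hypot(*(hull-q[:2]).T)-q[2],[.547,-.018,.092],loss="soft_l1",f_scale=.002).x
    print(" circ",s.round(4))
    m=near&(W[...,2]>.095)&(W[...,2]<.13)
    n,l=cv2.connectedComponents(m.astype(np.uint8))
    for i in range(1,n):
        Q=W[l==i]
        if len(Q)<20: continue
        hi=Q[Q[:,2]>.112]
        print(len(Q),Q.mean(0).round(4),"post",len(hi),hi.mean(0).round(4), Q[:,2].max().round(4))
    z=cv2.resize(p[100:270,200:380] if c=="top" else p[120:260,170:310],None,fx=4,fy=4,interpolation=cv2.INTER_CUBIC)[:600]
    cv2.imwrite(f"pics/{c}_z.png",z[:,:,::-1])
E
```

```text
0.4
top cover 4491 0.0759546825839986
 circ [ 0.5436 -0.0149  0.0906]
233 [0.6108 0.0211 0.1063] post 33 [0.626  0.0474 0.1163] 0.119
219 [ 0.5784 -0.0844  0.1068] post 38 [ 0.6018 -0.1025  0.1164] 0.1191
25 [ 0.5434 -0.0274  0.0967] post 0 [nan nan nan] 0.0985
224 [0.5082 0.054  0.1067] post 33 [0.4838 0.0718 0.117 ] 0.1196
227 [ 0.4731 -0.0509  0.1068] post 39 [ 0.4561 -0.0745  0.1167] 0.1204
scene cover 3808 0.07684221301327651
 circ [ 0.5449 -0.0143  0.0912]
237 [ 0.4765 -0.0506  0.106 ] post 34 [ 0.4582 -0.0742  0.1163] 0.1194
246 [0.5107 0.0572 0.1064] post 37 [0.486  0.0743 0.1169] 0.1203
284 [ 0.5841 -0.0849  0.1058] post 40 [ 0.6057 -0.1022  0.1168] 0.1199
33 [ 0.5446 -0.0262  0.0969] post 0 [nan nan nan] 0.0983
294 [0.6158 0.0245 0.1063] post 44 [0.629  0.0495 0.1172] 0.1202<stdin>:24: RuntimeWarning: Mean of empty slice.
  ret = um.true_divide(
```

```bash
ls pics
```

```text
scene0.png
scene_z.png
top0.png
top_z.png
```

```bash
cat > fit.py <<'E'
import numpy as np, cv2, json
from vis import cloud
from bench import manip
from scipy.optimize import least_squares
def u(a): return np.array([np.cos(a),np.sin(a)])
res=[]
for c in ["top","scene"]:
    f=np.load(f"{c}.npz");W=cloud(f["d"],manip.get_calibration(c))
    m=(np.hypot(W[...,0]-.547,W[...,1]+.018)<.14)&(W[...,2]>.099)&(W[...,2]<.13)
    n,l=cv2.connectedComponents(m.astype(np.uint8)); B=[]
    for i in range(1,n):
        Q=W[l==i]
        if len(Q)<50: continue
        hi=Q[Q[:,2]>.115][:,:2]; top=Q[(Q[:,2]>.102)][:,:2]
        B.append((hi.mean(0),top))
    c0=np.mean([b[1].mean(0) for b in B],0)
    B.sort(key=lambda b:np.arctan2(*(b[0]-c0)[::-1]))
    posts=np.array([b[0] for b in B]); cen=np.array([b[1].mean(0) for b in B])
    def model(q):
        h=np.array([q[:2]+.058*u(q[2]+i*np.pi/2) for i in range(4)])
        e=np.array([u(a) for a in q[3:7]])
        return h,h+.055*e,h+q[7]*e
    def rs(q):
        h,p,k=model(q); return np.r_[(p-posts).ravel(),(k-cen).ravel()]
    d=posts-cen; a=np.unwrap(np.arctan2(d[:,1],d[:,0]))
    q0=np.r_[c0,a[0]-.7,a,.025]
    s=least_squares(rs,q0); h,p,k=model(s.x)
    print(c,"c",s.x[:3].round(4),"s",s.x[7].round(4),"rel",(s.x[3:7]-s.x[2]-np.arange(4)*np.pi/2).round(3))
    print(" res mm",(rs(s.x)*1e3).round(1)); res.append(s.x)
q=np.mean(res,0); h,p,_=model(q)
print(h.round(4),p.round(4),q[3:7].round(3))
json.dump(dict(h=h.tolist(),p=p.tolist(),a=q[3:7].tolist(),phi=q[2],c=q[:2].tolist()),open("geo.json","w"))
E
python3 fit.py
```

```text
top c [ 0.5434 -0.0151 -2.8872] s 0.0243 rel [0.716 0.702 0.815 0.716]
 res mm [-0.  -0.4  1.1 -0.2 -0.1 -0.  -0.4 -0.1 -0.1  0.7 -0.7 -0.9  0.2  0.1
  0.   0.9]
scene c [ 0.5458 -0.0138 -2.8705] s 0.0263 rel [0.695 0.664 0.786 0.678]
 res mm [ 0.2  0.   0.4 -0.1  0.2  0.   0.3 -0.1 -0.3  0.1 -0.5 -0.1 -0.2  0.3
 -0.2 -0.1]
[[ 4.886e-01 -2.950e-02]
 [ 5.597e-01 -7.050e-02]
 [ 6.006e-01  6.000e-04]
 [ 5.295e-01  4.160e-02]] [[ 0.4574 -0.0748]
 [ 0.6043 -0.1027]
 [ 0.6274  0.0487]
 [ 0.4845  0.0731]] [-2.173 -0.625  1.063  2.531]
```

View pics/top_z.png

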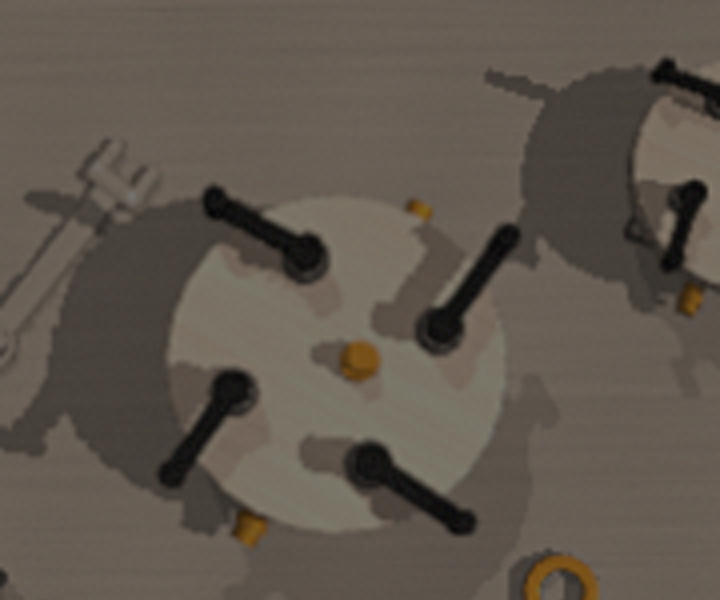

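The centre unit is the largest: its cover is about 184 mm across, while the two look-alikes are smaller. In the zoom, the levers end at (215,200), (510,235), (172,472) and (462,522), and the fitting is at (360,360). Next I'll check the reach along the arcs.

```bash
cat > lib.py <<'E'
import numpy as np, json
from bench import manip
G=json.load(open("geo.json")); H=np.array(G["h"]); A=np.array(G["a"])
RP=.055; Z=.108; ZT=.138
def u(a): return np.array([np.cos(a),np.sin(a)])
def t(a): return np.array([np.sin(a),-np.cos(a)])   # clockwise push direction
def rot(a,s):
    x=np.array([0,0,-1.]); z=s*np.r_[t(a),0]
    return np.c_[x,np.cross(z,x),z]
def pos(i,a,off,z=Z):  # finger centre when lever at a, with gap off between finger centre and post centre
    return np.r_[H[i]+RP*u(a)-off*t(a),z]
E
python3 - <<'E'
from lib import *
for i in range(4):
  for s in (1,-1):
    L=[]
    for da in (0.1,-.5,-1,-1.5,-1.9):
        q=manip.inverse_kinematics(pos(i,A[i]+da,.02),rot(A[i]+da,s))
        L.append(None if q is None else np.round(q[5],2))
    print(i,s,L,None if q is None else np.round(q,2))
t0=manip.current_time()
manip.set_gripper(0.0,20); print(t0,manip.current_time(),manip.current_grip_width(),manip.current_force())
print(manip.current_time())
E
```

```text
0 1 [np.float64(1.8), np.float64(2.41), None, np.float64(-2.76), np.float64(-2.31)] [-0.1   0.29  2.01 -0.    0.84 -2.31]
0 -1 [np.float64(-1.34), np.float64(-0.73), np.float64(-0.18), np.float64(0.38), np.float64(0.83)] [-0.1   0.29  2.01 -0.    0.84  0.83]
1 1 [np.float64(0.32), np.float64(0.87), np.float64(1.33), np.float64(1.81), np.float64(2.22)] [-0.31  0.45  1.76 -0.    0.93  2.22]
1 -1 [np.float64(-2.82), np.float64(-2.28), np.float64(-1.81), np.float64(-1.33), np.float64(-0.92)] [-0.31  0.45  1.76 -0.    0.93 -0.92]
2 1 [np.float64(-1.14), np.float64(-0.56), np.float64(-0.1), np.float64(0.36), np.float64(0.72)] [-0.11  0.63  1.44 -0.    1.07  0.72]
2 -1 [np.float64(2.0), np.float64(2.58), None, np.float64(-2.78), np.float64(-2.42)] [-0.11  0.63  1.44 -0.    1.07 -2.42]
3 1 [np.float64(-2.62), np.float64(-1.96), np.float64(-1.43), np.float64(-0.93), np.float64(-0.55)] [ 0.08  0.49  1.68 -0.    0.96 -0.55]
3 -1 [np.float64(0.52), np.float64(1.18), np.float64(1.71), np.float64(2.21), np.float64(2.59)] [ 0.08  0.49  1.68 -0.    0.96  2.59]
0.5 1.2667 -0.0047909729577246315 [ 0.16682376  1.0387319  -0.12381911]
1.2667
```

```bash
python3 - <<'E'
from lib import *
i=0;s=-1;a=A[0]
print([manip.current_force().round(2).tolist() for _ in range(3)])
T=manip.current_time
manip.move_ptp(pos(i,a,.026,ZT),rot(a,s)); print(T())
manip.move_l(pos(i,a,.026),max_speed=.1); print(T())
F0=manip.current_force(); print("bias",F0,manip.current_ee_pos()-pos(i,a,.026))
off=.018
for k in range(8):
    al=a+ .008/RP - k*.0025/RP   # commanded contact lever angle
    t0=T()
    manip.move_l(pos(i,al,off),attitude=rot(al,s),max_speed=.02)
    t1=T();F=manip.current_force();e=manip.current_ee_pos()-pos(i,al,off)
    print(k,round(t1-t0,3),round(a-al,3),"Ft %.2f Fr %.2f Fz %.2f"%(-(F-F0)[:2]@t(al),(F-F0)[:2]@u(al),F[2]-F0[2]),(e*1e3).round(2), np.abs(manip.current_joint_vel()).max().round(3))
for _ in range(4):
    manip.dwell(.03);F=manip.current_force();print(T(),-(F-F0)[:2]@t(al))
E
```

```text
[[0.17, 1.04, -0.12], [0.17, 1.04, -0.12], [0.17, 1.04, -0.12]]
3.7917
4.2417
bias [ 1.05967772 -0.45412089  0.05109766] [4.82999272e-05 1.86419935e-04 2.52951321e-05]
0 0.308 -0.145 Ft -1.70 Fr -0.30 Fz -0.33 [ 0.33 -0.03  0.54] 0.017
1 0.283 -0.1 Ft -0.01 Fr 0.56 Fz 0.83 [ 0.07 -0.09  0.21] 0.018
2 0.283 -0.055 Ft -0.61 Fr -0.02 Fz 0.23 [ 0.08 -0.05  0.07] 0.011
3 0.283 -0.009 Ft -1.77 Fr -0.21 Fz -0.26 [ 0.1  -0.01  0.06] 0.005
4 0.283 0.036 Ft -1.33 Fr 0.28 Fz -0.15 [ 0.08 -0.03  0.03] 0.004
5 0.283 0.082 Ft -0.79 Fr 1.02 Fz 0.79 [ 0.09 -0.01  0.02] 0.004
6 0.283 0.127 Ft -1.98 Fr -0.35 Fz 0.03 [ 0.09 -0.05  0.  ] 0.006
7 0.283 0.173 Ft -1.15 Fr 1.03 Fz 0.24 [ 0.13 -0.05  0.03] 0.004
6.5667 -0.8265351309152563
6.6 -0.7341937478284166
6.6333 -0.6492035939117795
6.6667 -1.644759692866114
```

```bash
python3 - <<'E'
from lib import *
from vis import cloud
import cv2
out=[]
for c,b in (("top",(100,270,200,380)),("scene",(120,260,170,310))):
    p,d=manip.grab_frame(c); cv2.imwrite(f"pics/{c}_b.png",cv2.resize(p[b[0]:b[1],b[2]:b[3]],None,fx=3,fy=3,interpolation=cv2.INTER_CUBIC)[:,:,::-1])
E
```

```text
(no output)
```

View pics/top_b.png

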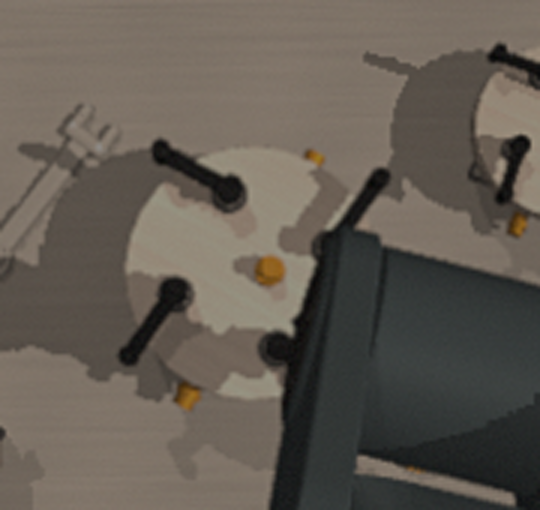

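View pics/scene_b.png

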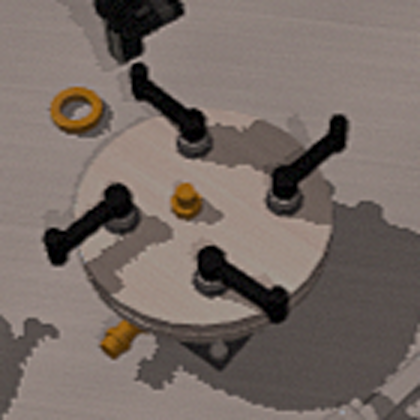

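```bash
python3 - <<'E'
from lib import *
from vis import cloud
p,d=manip.grab_frame("scene");W=cloud(d,manip.get_calibration("scene"))
P0=H[0]+RP*u(A[0])
m=(np.hypot(W[...,0]-P0[0],W[...,1]-P0[1])<.06)&(W[...,2]>.09)&(p.max(-1)<90)
Q=W[m]
for lo in np.arange(.094,.17,.006):
    R=Q[(Q[:,2]>=lo)&(Q[:,2]<lo+.006)]
    if len(R): print(lo.round(3),len(R),R.min(0)[:2].round(3),R.max(0)[:2].round(3),R.mean(0)[:2].round(3))
L=Q[(Q[:,2]>.113)&(Q[:,2]<.121)];print(L[::2].round(3))
print(P0,manip.current_ee_pos(),t(A[0]))
E
```

```text
0.094 29 [ 0.46 -0.08] [ 0.499 -0.031] [ 0.48  -0.054]
0.1 84 [ 0.46  -0.079] [ 0.498 -0.031] [ 0.474 -0.054]
0.106 58 [ 0.458 -0.079] [ 0.497 -0.024] [ 0.48  -0.045]
0.112 24 [ 0.453 -0.081] [ 0.464 -0.07 ] [ 0.459 -0.075]
0.118 5 [ 0.454 -0.076] [ 0.463 -0.072] [ 0.459 -0.074]
0.136 1 [ 0.472 -0.083] [ 0.472 -0.083] [ 0.472 -0.083]
0.142 10 [ 0.467 -0.092] [ 0.476 -0.077] [ 0.472 -0.084]
0.148 20 [ 0.468 -0.091] [ 0.477 -0.067] [ 0.472 -0.078]
0.154 23 [ 0.464 -0.093] [ 0.478 -0.067] [ 0.473 -0.078]
0.16 22 [ 0.466 -0.092] [ 0.478 -0.068] [ 0.473 -0.08 ]
0.166 11 [ 0.466 -0.092] [ 0.478 -0.075] [ 0.472 -0.083]
[[ 0.454 -0.08   0.118]
 [ 0.454 -0.075  0.119]
 [ 0.456 -0.079  0.118]
 [ 0.456 -0.075  0.118]
 [ 0.454 -0.071  0.117]
 [ 0.458 -0.079  0.117]
 [ 0.459 -0.074  0.118]
 [ 0.456 -0.071  0.116]
 [ 0.461 -0.078  0.117]
 [ 0.462 -0.074  0.118]
 [ 0.459 -0.07   0.116]
 [ 0.462 -0.076  0.115]
 [ 0.463 -0.071  0.117]
 [ 0.464 -0.076  0.114]]
[ 0.45742588 -0.0748263 ] [ 0.46304034 -0.08141701  0.10800934] [-0.82384586  0.5668139 ]
```

```bash
python3 - <<'E'
from lib import *
from vis import cloud
import cv2
p,d=manip.grab_frame("scene");W=cloud(d,manip.get_calibration("scene"))
cv2.imwrite("pics/s_c.png",cv2.resize(np.clip(p[105:185,180:280].astype(float)*1.8,0,255).astype(np.uint8),None,fx=7,fy=7,interpolation=cv2.INTER_NEAREST)[:,:,::-1])
p,d=manip.grab_frame("wrist");cv2.imwrite("pics/w_c.png",p[:,:,::-1])
c=manip.get_calibration("scene");K=c["camera_matrix"]
for X in (manip.current_ee_pos(),np.r_[H[0]+RP*u(A[0]),.118],manip.current_ee_pos()+[0,0,.03]):
    q=c["R"]@X+c["t"];s=q[:2]/q[2];s=s*(1+c["k1"]*(s@s));uv=K[:2,:2]@s+K[:2,2];print(uv.round(1),((uv-[180,105])*7).round())
E
```

```text
[212.8 147.1] [230. 295.]
[215.9 142.5] [251. 263.]
[211.6 138.1] [221. 232.]
```

View pics/s_c.png

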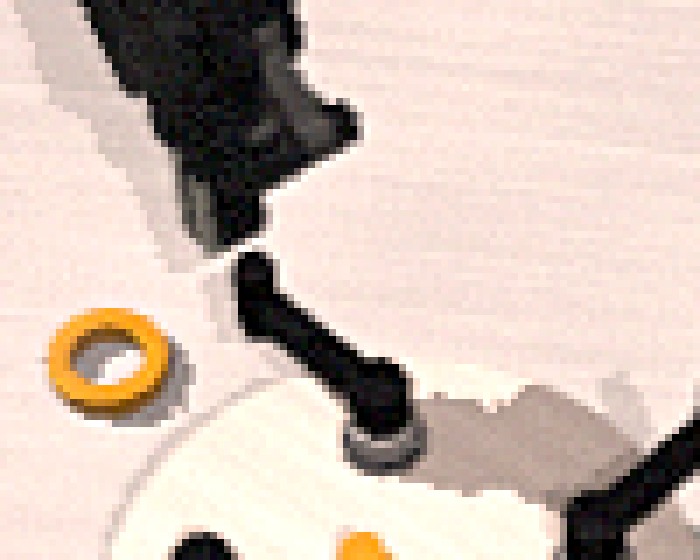

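View pics/w_c.png

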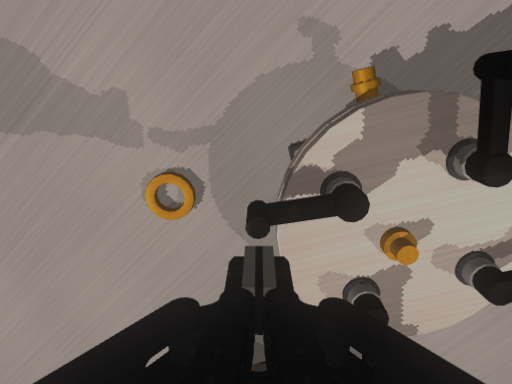

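```bash
python3 - <<'E'
from lib import *
from vis import cloud
e=manip.current_ee_pos();R=manip.current_tcp_rot()
for c in ("scene","wrist","top"):
    p,d=manip.grab_frame(c);W=cloud(d,manip.get_calibration(c))
    m=(np.hypot(W[...,0]-e[0],W[...,1]-e[1])<.04)&(W[...,2]>.121)&(W[...,2]<.25)
    Q=(W[m]-e)@R  # tool frame
    print(c,len(Q))
    for lo in np.arange(-.08,.0,.005):
        S=Q[(Q[:,0]>=lo)&(Q[:,0]<lo+.005)]
        if len(S): print(lo.round(3),len(S),"y",S[:,1].min().round(3),S[:,1].max().round(3),"z",S[:,2].min().round(3),S[:,2].max().round(3))
print(e,R.round(3),manip.current_qpos())
E
```

```text
scene 507
-0.08 19 y -0.025 0.03 z 0.006 0.013
-0.075 9 y -0.009 0.014 z 0.009 0.012
-0.07 8 y -0.006 0.013 z 0.006 0.011
-0.065 9 y -0.004 0.014 z 0.006 0.011
-0.06 16 y -0.005 0.016 z -0.004 0.011
-0.055 19 y -0.003 0.015 z -0.007 0.011
-0.05 18 y -0.007 0.015 z -0.006 0.01
-0.045 18 y -0.003 0.015 z -0.006 0.011
-0.04 9 y -0.005 0.012 z 0.004 0.011
-0.035 3 y 0.006 0.008 z 0.006 0.008
wrist 23698
-0.08 1655 y -0.033 0.033 z -0.015 0.012
-0.075 513 y -0.021 0.027 z -0.015 -0.006
-0.07 650 y -0.016 0.016 z -0.013 0.011
-0.065 399 y -0.014 0.013 z -0.013 -0.007
-0.06 437 y -0.014 0.013 z -0.013 -0.007
-0.055 394 y -0.014 0.013 z -0.013 -0.007
-0.05 347 y -0.014 0.013 z -0.013 -0.007
-0.045 322 y -0.014 0.013 z -0.013 -0.007
-0.04 198 y -0.012 0.013 z -0.012 -0.007
-0.035 8 y -0.007 0.006 z -0.011 -0.011
top 0
[ 0.4629548  -0.0814078   0.10798811] [[-0.     0.7    0.714]
 [ 0.     0.714 -0.7  ]
 [-1.    -0.    -0.   ]] [-2.73134970e-01  3.35341750e-01  1.93932727e+00  1.32750504e-05
  8.66925878e-01 -1.06871637e+00]
```

The depth from both the scene and wrist cameras puts the real fingertips about 36 mm above the reported TCP. That explains why I passed over the post without touching it. I'll retreat, lower by that amount, and test whether force can be read during motion.

```bash
sed -i 's/^RP=.*/RP=.055; Z=.0725; ZT=.100/' lib.py; python3 - <<'E'
from lib import *
import threading
i=0;s=-1;a=A[0]; T=manip.current_time
print(T())
manip.move_l(pos(i,a,.028,.108),attitude=rot(a,s),max_speed=.15)
manip.move_l(pos(i,a,.028),max_speed=.1); print(T())
B=[]
for _ in range(6): manip.dwell(.017); B.append(manip.current_force())
F0=np.mean(B,0); print("bias",F0,np.std(B,0),manip.current_ee_pos()-pos(i,a,.028))
log=[];run=True
def rd():
    while run:
        try: log.append((T(),manip.current_force(),manip.current_ee_pos()))
        except Exception as e: log.append(repr(e)); break
        
th=threading.Thread(target=rd);
th.start()
try: manip.move_l(pos(i,a,.020),max_speed=.02)
except Exception as e: print("E",e)
run=False; th.join(5)
print(len(log),log[-1] if log else None, T())
ts=[l[0] for l in log if not isinstance(l,str)]
print(sorted(set(ts))[:40])
E
```

```text
7.0667
7.9
bias [ 0.08127346  0.04723431 -0.14481532] [0.33260178 0.23584953 0.33285236] [ 3.23544328e-04 -4.89951940e-05  6.15838485e-04]
1 KeyError('t') 8.55
[]
```

```bash
cat >> lib.py <<'E'
T=manip.current_time
def bias(n=5):
    B=[]
    for _ in range(n): manip.dwell(.017); B.append(manip.current_force())
    return np.mean(B,0)
def step(i,s,al,off,v,F0,w=True):
    t0=T(); manip.move_l(pos(i,al,off),attitude=rot(al,s),max_speed=v)
    F=manip.current_force()-F0; e=manip.current_ee_pos(); dt=T()-t0
    d=e[:2]+off*t(al)-H[i]; ang=np.arctan2(d[1],d[0]); ang=al+(ang-al+np.pi)%(2*np.pi)-np.pi
    ft=-F[:2]@t(al)
    if w: print("al %.3f act %.3f dt %.2f Ft %.2f Fr %.2f Fz %.2f"%(al,ang,dt,ft,F[:2]@u(al),F[2]))
    return ang,ft
E
python3 - <<'E'
from lib import *
i=0;s=-1;a=A[0]
F0=bias()
for k in range(6):
    al=a+.001/RP-k*.003/RP
    ang,ft=step(i,s,al,.018,.03,F0)
for _ in range(5):
    manip.dwell(.017);F=manip.current_force()-F0;print(T(),-F[:2]@t(al))
E
```

```text
al -2.155 act -2.155 dt 0.25 Ft -0.16 Fr 0.10 Fz 0.18
al -2.210 act -2.204 dt 0.26 Ft 2.43 Fr -1.52 Fz 0.04
al -2.264 act -2.259 dt 0.26 Ft 2.37 Fr -0.87 Fz -0.14
al -2.319 act -2.317 dt 0.26 Ft 2.32 Fr -1.40 Fz -0.43
al -2.373 act -2.373 dt 0.26 Ft 2.49 Fr -2.33 Fz 0.19
al -2.428 act -2.428 dt 0.26 Ft 2.39 Fr -1.26 Fz 0.48
10.1917 2.4979306009606757
10.2083 2.0407718275343716
10.225 1.803915185610298
10.2417 1.7365440655917674
10.2583 2.3123636986598926
```

```bash
python3 - <<'E'
from lib import *
i=0;s=-1;a=A[0]
F0=np.array([0.08,.047,-.145])
al=-2.428
D=[]
for k in range(14):
    al-=.003/RP
    ang,ft=step(i,s,al,.018,.025,F0,False)
    manip.dwell(.017); F=manip.current_force()-F0; ft2=-F[:2]@t(al)
    D.append((ang,ft,ft2)); print("%.3f %.2f %.2f"%D[-1])
    if k>1 and np.mean([D[-1][1:],D[-2][1:]])>4.0: break
print(T())
E
```

```text
-2.483 2.82 2.44
-2.537 2.78 1.96
-2.591 3.23 1.75
-2.645 3.36 2.85
-2.699 3.49 2.73
-2.754 2.89 3.22
-2.808 3.31 2.98
-2.863 4.49 4.10
-2.917 3.58 4.17
12.8833
```

```bash
python3 - <<'E'
from lib import *
i=0;s=-1
F0=np.array([0.08,.047,-.145])
def rd():
    F=manip.current_force()-F0; return round(-F[:2]@t(al),2), manip.current_joint_torque().round(2).tolist(), manip.current_joint_vel()[[0,1,2]].round(4).tolist()
al=-2.917
print("t",T(),rd())
al-=.0035/RP
manip.move_l(pos(i,al,.018),attitude=rot(al,s),max_speed=.01)
print(T(),rd())
for _ in range(6):
    manip.dwell(.001); print(T(),rd())
for _ in range(3):
    manip.dwell(.05); print(T(),rd())
E
```

```text
t 12.8833 (np.float64(4.17), [1.18, -42.13, -18.45, 0.35, 0.99, 0.09], [0.001, 0.0014, -0.0006])
13.3917 (np.float64(5.77), [2.06, -41.99, -17.94, 0.69, 1.28, -0.0], [0.0008, 0.0005, 0.0006])
13.3917 (np.float64(5.77), [2.06, -41.99, -17.94, 0.69, 1.28, -0.0], [0.0008, 0.0005, 0.0006])
13.3917 (np.float64(5.77), [2.06, -41.99, -17.94, 0.69, 1.28, -0.0], [0.0008, 0.0005, 0.0006])
13.3917 (np.float64(5.77), [2.06, -41.99, -17.94, 0.69, 1.28, -0.0], [0.0008, 0.0005, 0.0006])
13.3917 (np.float64(5.77), [2.06, -41.99, -17.94, 0.69, 1.28, -0.0], [0.0008, 0.0005, 0.0006])
13.3917 (np.float64(5.77), [2.06, -41.99, -17.94, 0.69, 1.28, -0.0], [0.0008, 0.0005, 0.0006])
13.3917 (np.float64(5.77), [2.06, -41.99, -17.94, 0.69, 1.28, -0.0], [0.0008, 0.0005, 0.0006])
13.4417 (np.float64(5.24), [2.04, -41.96, -17.95, 0.69, 1.28, -0.03], [-0.001, -0.0028, -0.0001])
13.4917 (np.float64(5.37), [2.03, -41.95, -17.95, 0.69, 1.28, -0.03], [-0.0005, 0.0006, -0.0017])
13.5417 (np.float64(5.61), [2.03, -41.95, -17.95, 0.69, 1.28, -0.03], [0.0014, -0.0008, 0.0012])
```

```bash
cat >> lib.py <<'E'
def meas(F0,al,n=4):
    L=[manip.current_force()]
    for _ in range(n-1): manip.dwell(.016); L.append(manip.current_force())
    F=np.mean(L,0)-F0; return -F[:2]@t(al), F[:2]@u(al), F[2]
E
python3 - <<'E'
from lib import *
i=0;s=-1
F0=np.array([0.08,.047,-.145])
al=-2.917-.0035/RP
for d,v in ((.002,.008),(.002,.008),(.002,.012)):
    al-=d/RP; t0=T()
    ang,ft=step(i,s,al,.018,v,F0,False); m=meas(F0,al)
    print("%.3f %.3f"%(al,ang),round(T()-t0,2),round(ft,2),np.round(m,2),manip.current_joint_torque()[[0,3,5]].round(2))
print(T())
E
```

```text
-3.017 -3.009 0.47 7.0 [ 7.05 -2.98 -1.8 ] [ 2.63  0.92 -0.03]
-3.053 -3.047 0.47 5.25 [ 5.92 -3.89 -0.91] [ 2.07  0.69 -0.03]
-3.090 -3.083 0.38 6.76 [ 6.66 -3.96 -1.54] [ 2.5   0.85 -0.03]
14.85
```

```bash
python3 - <<'E'
from lib import *
i=0;s=-1
F0=np.array([0.08,.047,-.145])
al=-3.090
for d,v in ((.0005,.01),(.0005,.01),(.0005,.01)):
    al-=d/RP; t0=T()
    ang,ft=step(i,s,al,.018,v,F0,False); m=meas(F0,al,3)
    print("%.4f %.4f"%(al,ang),round(T()-t0,2),round(ft,2),np.round(m,2),manip.current_joint_torque()[[0,3,5]].round(2))
print(T())
E
```

```text
-3.0991 -3.0905 0.28 7.12 [ 6.97 -4.42 -1.93] [ 2.78  0.96 -0.03]
-3.1082 -3.0979 0.28 7.48 [ 7.65 -4.4  -1.94] [ 3.21  1.13 -0.03]
-3.1173 -3.1096 0.28 6.22 [ 6.1  -4.48 -2.05] [ 2.45  0.83 -0.03]
15.7
```

```bash
python3 - <<'E'
from lib import *
i=0;s=-1
F0=np.array([0.08,.047,-.145])
al=-3.1173
for d,v in ((.0006,.002),(.0004,.002)):
    al-=d/RP; t0=T()
    ang,ft=step(i,s,al,.018,v,F0,False); m=meas(F0,al,3)
    print("%.4f %.4f"%(al,ang),round(T()-t0,2),round(ft,2),np.round(m,2),manip.current_joint_torque()[[0,3,5]].round(2))
print(T())
E
```

```text
-3.1282 -3.1191 0.39 7.24 [ 7.35 -4.2  -1.83] [ 2.9   1.01 -0.04]
-3.1355 -3.1250 0.32 7.78 [ 8.03 -4.34 -1.63] [ 3.27  1.15 -0.04]
16.4167
```

```bash
cat >> lib.py <<'E'
S=[-1,1,1,-1]
def rec(k,**kw):
    try: d=json.load(open("state.json"))
    except Exception: d={}
    d.setdefault(str(k),{}).update(kw); json.dump(d,open("state.json","w"))
def leave(i,al):
    manip.move_l(pos(i,al,.024),max_speed=.08)
    manip.move_l(pos(i,al,.024,ZT),max_speed=.15)
def go(i,a,gap=.026):
    s=S[i]
    manip.move_ptp(pos(i,a,gap,ZT),rot(a,s)); t1=T()
    manip.move_l(pos(i,a,gap),max_speed=.08)
    return bias(4)
def pr(ph,al,ang,m): print(ph,"al %.3f act %.4f t %.2f"%(al,ang,T()),"F",np.round(m,2))
def adv(i,al,d,v,F0,n,ph):
    al-=d/RP; ang,_=step(i,S[i],al,.018,v,F0,False); m=meas(F0,al,n); pr(ph,al,ang,m); return al,ang,m[0]
E
python3 - <<'E'
from lib import *
F0=np.array([0.08,.047,-.145]); al=-3.1355
al,ang,f=adv(0,al,.0014,.004,F0,3,"C")
rec(0,snug=ang); leave(0,al)
i=2; t0=T(); F0=go(i,A[i]); print("travel",t0,T(),F0,manip.current_ee_pos()-pos(i,A[i],.026))
al=A[i]+.0035/RP; L=[]
al,ang,f=adv(i,al,0,.04,F0,2,"A")
for k in range(8):
    al,ang,f=adv(i,al,.003,.025,F0,2,"A"); L.append(f)
    if k>1 and np.mean(L[-2:])>3.7: break
rec(i,al=al,F0=F0.tolist())
E
```

```text
C al -3.161 act -3.1505 t 16.97 F [ 7.66 -5.1  -2.36]
travel 17.55 18.9417 [ 0.36477942  0.03499792 -0.25593047] [ 0.00010716 -0.00011446  0.0001389 ]
A al 1.126 act 1.1230 t 19.23 F [ 0.32 -0.84  0.16]
A al 1.072 act 1.0731 t 19.52 F [ 0.34 -0.    0.01]
A al 1.017 act 1.0253 t 19.81 F [ 3.52 -0.87  0.83]
A al 0.963 act 0.9671 t 20.10 F [ 3.46 -0.12  0.9 ]
A al 0.908 act 0.9090 t 20.39 F [ 3.04 -0.99 -0.09]
A al 0.854 act 0.8529 t 20.68 F [ 2.78 -0.77  0.1 ]
A al 0.799 act 0.7984 t 20.98 F [ 2.77 -0.67  0.6 ]
A al 0.745 act 0.7439 t 21.27 F [ 2.18 -0.45  0.05]
A al 0.690 act 0.6899 t 21.56 F [ 2.37 -0.81 -0.07]
```

```bash
cat >> lib.py <<'E'
def pass1(i,al,F0,L=(),dA=.003):
    L=list(L)
    while len(L)<24:
        al,ang,f=adv(i,al,dA,.025,F0,2,"A"); L.append(f)
        if len(L)>3 and np.mean(L[-2:])>3.75: break
    else: print("NO ONSET"); return al
    for k in range(5):
        al,ang,f=adv(i,al,.002,.008,F0,3,"B")
        if f>6.6: break
    fm=f
    for k in range(6):
        if fm>=8.0: break
        d=np.clip((8.6-fm)/14.5*RP,.0006,.003)
        al,ang,f=adv(i,al,d,.004,F0,3,"C"); fm=max(fm,f)
    rec(i,snug=ang,al=al,F0=F0.tolist()); return al
E
python3 - <<'E'
from lib import *
d=json.load(open("state.json"))["2"]
pass1(2,d["al"],np.array(d["F0"]),[2.4,2.4])
E
```

```text
A al 0.636 act 0.6348 t 21.85 F [ 2.95 -0.43  0.  ]
A al 0.581 act 0.5807 t 22.14 F [ 2.41 -0.67 -0.24]
A al 0.526 act 0.5258 t 22.43 F [ 2.17 -0.51 -0.49]
A al 0.472 act 0.4711 t 22.73 F [ 2.61 -0.88 -0.26]
A al 0.417 act 0.4162 t 23.02 F [ 1.81 -0.01 -0.64]
A al 0.363 act 0.3620 t 23.31 F [ 2.06  0.18 -0.01]
A al 0.308 act 0.3076 t 23.60 F [ 2.66 -0.04 -0.14]
A al 0.254 act 0.2536 t 23.89 F [ 2.99  0.18 -0.59]
A al 0.199 act 0.1992 t 24.18 F [ 2.85  0.78 -0.82]
A al 0.145 act 0.1447 t 24.48 F [ 3.72  0.16 -0.39]
A al 0.090 act 0.0909 t 24.77 F [ 3.78  1.22 -1.55]
B al 0.054 act 0.0586 t 25.22 F [ 4.51  1.09 -0.95]
B al 0.017 act 0.0236 t 25.67 F [ 4.7   1.11 -0.93]
B al -0.019 act -0.0128 t 26.12 F [ 5.16  1.6  -1.01]
B al -0.055 act -0.0487 t 26.57 F [ 5.74  0.99 -1.  ]
B al -0.092 act -0.0853 t 27.02 F [ 6.07  1.1  -0.92]
C al -0.146 act -0.1365 t 27.99 F [ 6.72  1.19 -0.86]
C al -0.201 act -0.1891 t 28.97 F [ 7.45  0.71 -1.89]
C al -0.255 act -0.2437 t 29.94 F [ 7.08  0.82 -1.75]
C al -0.310 act -0.2952 t 30.92 F [ 8.04  0.95 -1.95]
```

The readings taken after each stop have already faded: in the free zone I read about 2.4 N instead of 4.5 N. The slope and the 0.8 rad limit on play both put slow-step readings at about 0.67 of the moving force. I'll rescale the thresholds for the remaining bolts.

```bash
cat >> lib.py <<'E'
def pass1b(i):
    F0=go(i,A[i]); al=A[i]+.001/RP; L=[]
    al,ang,f=adv(i,al,0,.05,F0,2,"a")
    while len(L)<20:
        al,ang,f=adv(i,al,.0035,.025,F0,2,"A"); L.append(f)
        if len(L)>2 and np.mean(L[-2:])>3.5: break
    else: print("NO ONSET"); rec(i,al=al,F0=F0.tolist()); return
    for k in range(5):
        al,ang,f=adv(i,al,.0022,.01,F0,3,"B")
        if f>5.7: break
    rec(i,snug=ang,al=al,F0=F0.tolist())
E
python3 - <<'E'
from lib import *
d=json.load(open("state.json"))["2"]
leave(2,d["al"]); print(T())
pass1b(1)
E
```

```text
31.5
a al -0.607 act -0.6094 t 32.84 F [-0.36 -0.87 -0.91]
A al -0.671 act -0.6670 t 33.16 F [ 0.34 -0.51 -0.08]
A al -0.734 act -0.7289 t 33.48 F [ 2.81 -0.29 -0.41]
A al -0.798 act -0.7963 t 33.79 F [ 3.42 -0.3  -0.14]
A al -0.862 act -0.8610 t 34.11 F [1.97 0.45 0.74]
A al -0.925 act -0.9253 t 34.42 F [ 2.64  1.07 -0.01]
A al -0.989 act -0.9897 t 34.74 F [2.61 0.94 0.8 ]
A al -1.053 act -1.0540 t 35.06 F [2.13 1.52 0.74]
A al -1.116 act -1.1176 t 35.38 F [1.85 1.33 0.05]
A al -1.180 act -1.1815 t 35.69 F [2.67 1.31 1.06]
A al -1.243 act -1.2449 t 36.01 F [2.45 0.88 0.73]
A al -1.307 act -1.3082 t 36.33 F [2.98 0.94 0.3 ]
A al -1.371 act -1.3714 t 36.64 F [2.98 1.13 0.22]
A al -1.434 act -1.4339 t 36.96 F [ 2.06  1.23 -0.5 ]
A al -1.498 act -1.4972 t 37.27 F [ 3.26  0.68 -0.37]
A al -1.562 act -1.5600 t 37.59 F [ 4.    0.38 -0.66]
B al -1.602 act -1.5959 t 38.01 F [ 5.6  -0.14 -1.87]
B al -1.642 act -1.6352 t 38.42 F [ 5.13 -0.08 -1.79]
B al -1.682 act -1.6769 t 38.84 F [ 5.3  -0.02 -0.49]
B al -1.722 act -1.7156 t 39.26 F [ 5.76 -0.31 -1.53]
```

```bash
python3 - <<'E'
from lib import *
d=json.load(open("state.json"))["1"]
leave(1,d["al"]); print(T())
pass1b(3)
E
```

```text
39.8417
a al 2.549 act 2.5405 t 41.56 F [ 1.2  -0.05 -0.15]
A al 2.485 act 2.4846 t 41.88 F [ 1.94 -0.69  0.45]
A al 2.422 act 2.4222 t 42.19 F [ 2.15 -1.48  0.5 ]
A al 2.358 act 2.3586 t 42.51 F [ 1.87 -0.99  0.31]
A al 2.294 act 2.2950 t 42.83 F [ 2.09 -1.2   0.73]
A al 2.231 act 2.2319 t 43.14 F [ 1.75 -1.62  0.3 ]
A al 2.167 act 2.1678 t 43.46 F [ 1.99 -1.5  -0.04]
A al 2.103 act 2.1037 t 43.77 F [ 2.41 -1.4   0.56]
A al 2.040 act 2.0409 t 44.09 F [ 2.55 -1.34 -0.09]
A al 1.976 act 1.9782 t 44.41 F [ 2.83 -2.26  0.32]
A al 1.912 act 1.9151 t 44.73 F [ 3.3  -2.56  0.6 ]
A al 1.849 act 1.8527 t 45.04 F [ 4.03 -2.24  0.74]
B al 1.809 act 1.8157 t 45.46 F [ 4.84 -3.71  0.67]
B al 1.769 act 1.7772 t 45.88 F [ 4.7  -3.61  0.76]
B al 1.729 act 1.7373 t 46.29 F [ 4.71 -3.68  1.06]
B al 1.689 act 1.7000 t 46.71 F [ 5.64 -4.24  1.63]
B al 1.649 act 1.6623 t 47.12 F [ 5.95 -3.81  1.88]
```

```bash
sed -i 's/ZT=.100/ZT=.096/' lib.py; cat >> lib.py <<'E'
F0S={0:[0.08,.047,-.145]}
def leave2(i,al):
    manip.move_l(pos(i,al,.022),max_speed=.08)
    manip.move_l(pos(i,al,.022,ZT),max_speed=.15)
def pass2(i,target,slow=.008):
    st=json.load(open("state.json"))[str(i)]; a=st["snug"]; s=S[i]
    F0=np.array(st.get("F0",F0S.get(i)))
    manip.move_ptp(pos(i,a,.021,ZT),rot(a,s)); manip.move_l(pos(i,a,.021),max_speed=.1); print("at",T(),a)
    al=a; D=max(0,(a-target)*RP-slow); n=int(np.ceil(D/.008))
    for k in range(n):
        al,ang,f=adv(i,al,D/n,.025,F0,1,"P")
        if f>14.5: print("HIGH"); break
    else:
        for k in range(3):
            al,ang,f=adv(i,al,slow/3,.012,F0,3,"Q")
            if f>14.5: print("HIGH"); break
    rec(i,tight=ang,al=al)
E
python3 - <<'E'
from lib import *
d=json.load(open("state.json"))["3"]
leave2(3,d["al"]); print(T())
pass2(0,-3.68)
E
```

```text
47.6833
at 49.65 -3.1505242748678604
P al -3.279 act -3.2666 t 50.22 F [ 7.14 -0.83 -2.7 ]
P al -3.407 act -3.3978 t 50.67 F [ 5.38 -1.42 -1.2 ]
P al -3.535 act -3.5248 t 51.12 F [ 8.21 -3.79 -3.32]
Q al -3.583 act -3.5727 t 51.53 F [ 7.78 -4.32 -2.4 ]
Q al -3.632 act -3.6166 t 51.95 F [11.08 -6.1  -2.25]
Q al -3.680 act -3.6658 t 52.37 F [10.75 -6.57 -2.62]
```

```bash
python3 - <<'E'
from lib import *
d=json.load(open("state.json"))["0"]
al,ang,f=adv(0,d["al"],.0025,.012,np.array(F0S[0]),2,"Q"); rec(0,tight=ang,al=al)
leave2(0,al)
pass2(2,-.79,.006)
E
```

```text
Q al -3.725 act -3.7131 t 52.75 F [ 9.87 -7.21 -2.63]
at 54.6083 -0.2951953450557179
P al -0.424 act -0.4025 t 55.17 F [ 6.58 -0.26 -1.13]
P al -0.552 act -0.5314 t 55.62 F [ 6.19 -0.71 -1.56]
P al -0.681 act -0.6543 t 56.08 F [ 7.61  1.42 -2.22]
Q al -0.717 act -0.6848 t 56.43 F [ 9.24  0.78 -2.75]
Q al -0.754 act -0.7206 t 56.79 F [ 9.21 -0.25 -2.98]
Q al -0.790 act -0.7574 t 57.15 F [ 9.08  0.49 -2.97]
```

```bash
python3 - <<'E'
from lib import *
d=json.load(open("state.json"))["2"]
al,ang,f=adv(2,d["al"],.0016,.012,np.array(d["F0"]),1,"Q"); rec(2,tight=ang,al=al)
leave2(2,al)
pass2(1,-2.45,.006)
E
```

```text
Q al -0.819 act -0.7846 t 57.44 F [ 9.49  0.43 -3.63]
at 59.0917 -1.7156027977258592
P al -1.841 act -1.8125 t 59.65 F [ 6.09 -0.7  -3.93]
P al -1.966 act -1.9396 t 60.09 F [ 4.8  -1.29 -3.86]
P al -2.091 act -2.0640 t 60.53 F [ 5.21 -1.79 -4.87]
P al -2.216 act -2.1820 t 60.98 F [ 6.25 -1.46 -5.2 ]
P al -2.341 act -2.3022 t 61.42 F [ 7.57 -2.14 -6.26]
Q al -2.377 act -2.3342 t 61.77 F [ 9.22 -1.32 -6.93]
Q al -2.414 act -2.3655 t 62.13 F [11.27 -1.84 -7.76]
Q al -2.450 act -2.4055 t 62.49 F [10.19 -1.41 -6.78]
```

```bash
python3 - <<'E'
from lib import *
d=json.load(open("state.json"))["1"]
al,ang,f=adv(1,d["al"],.0012,.012,np.array(d["F0"]),1,"Q"); rec(1,tight=ang,al=al)
leave2(1,al)
pass2(3,1.03,.006)
E
```

```text
Q al -2.472 act -2.4236 t 62.75 F [10.79 -1.77 -8.4 ]
at 64.5667 1.6623151094613489
P al 1.532 act 1.5476 t 65.13 F [ 6.59 -2.29  3.19]
P al 1.401 act 1.4141 t 65.58 F [ 5.28 -2.26  2.07]
P al 1.270 act 1.2830 t 66.03 F [ 5.22 -2.66  1.84]
P al 1.139 act 1.1608 t 66.48 F [ 7.4  -3.17  3.59]
Q al 1.103 act 1.1305 t 66.84 F [ 9.16 -2.84  4.82]
Q al 1.066 act 1.0938 t 67.20 F [ 8.91 -3.04  4.44]
Q al 1.030 act 1.0618 t 67.56 F [10.84 -3.46  5.29]
```

```bash
python3 - <<'E'
from lib import *
import cv2
d=json.load(open("state.json"))["3"]
al,ang,f=adv(3,d["al"],.0014,.012,np.array(d["F0"]),1,"Q")
leave2(3,al); print(T())
p,_=manip.grab_frame("scene"); cv2.imwrite("pics/end_s.png",p[:,:,::-1])
print(T(),manip.current_force()); manip.sign_off()
E
```

```text
Q al 1.005 act 1.0323 t 67.83 F [ 8.3  -3.66  4.22]
68.3917
68.4417 [-0.21455626 -0.10773346 -0.15604442]
the job is handed in; nothing more can be done
```

View pics/end_s.png

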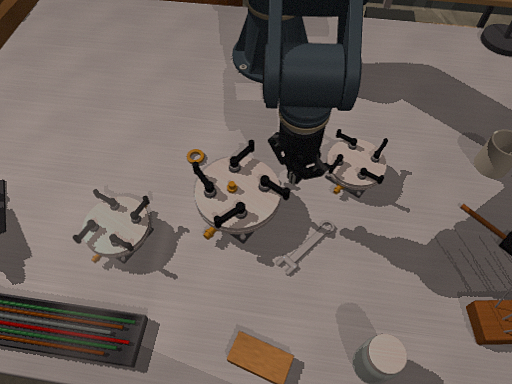

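I tightened the four levers of the largest cover clockwise in two crisscross passes, in the order 0, 2, 1, 3 both times, and handed the job in at 68.4 s. In the last picture all four levers are turned, the fitting (232,186), ring (196,156) and wrench (307,248) look unmoved, and the fingers are clear. The force reading was about zero.

**Torques:** these are estimates, not direct readings, because force could only be read after each stop, when it had already faded. The last after-stop readings were 8–11 N at the post, well under 20 N, and their ratio to the moving force was not constant. I set the final angles from where I estimated each bolt began to clamp, plus about 1.05 rad.

| Lever | Snug pass (target 0.5 N m) | Tight pass (target 1.1 N m) |
|---|---|---|
| 0 | about 0.65 N m | 1.0–1.1 N m |
| 2 | 0.65–0.7 N m | 1.0–1.1 N m |
| 1 | about 0.5 N m | 1.0–1.1 N m |
| 3 | 0.5–0.6 N m | 1.0–1.1 N m |

- **Snug pass too high on levers 0 and 2:** I saw the fading only after those two were done, so they probably ended above 0.5 N m. I did not back them off.
- **Fingertip position:** the cameras showed the closed fingertips about 36 mm short of the stated tool point, and my first approach passed over the post without touching it. I corrected the height before turning anything.
- **Sideways drag:** in the second pass I felt up to about 8 N of vertical and 7 N of radial drag on the posts of levers 0, 1 and 3. I felt no sign of pressing on the cover.

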